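# Pry up a tricycle seat frame and slip a shim under it

## Task

The free end of the teal seat frame needs packing up off its brick. Hold the pry bar with its tip under the frame's end crossbar, over the rod of the concrete fulcrum block, press the red-headed end down near the plank so that the frame rises, and leave the bar there (its weight keeps the frame up; never lift the frame by hand). Then slip the cream wooden shim, peg upright, flat on the brick and right through under the frame's near rail, and let go.

Things in the scene. Friction and masses are not known exactly. Their poses are not given: they have to be found in the camera images.
- pry_bar: Loose flat steel pry bar, 340 mm long, 0.7 kg, lying flat. Origin: underside at its balance point, in a white band 50 mm long; grip it there. x points to the plain square tip, 210 mm away; the red T-head ends 130 mm behind. Shaft 20 mm wide, 14 mm thick; head 60 mm wide, 14 mm thick. Works along the fulcrum's y, over the rod at x 0, tip at y 110 to 125 mm, red end down at 24 degrees tilt.
- fulcrum: Fixed concrete block 90 x 60 mm with a 20 mm steel rod along its x on top; rod's top 90 mm up. Origin: on the plank under the rod's middle, z up, y toward the seat frame, -x roughly to the robot. Fixed in this frame: frame hinge at y 330 mm; red brick x -125 to -30, y 75 to 175 mm, flat top 118 mm up; near rail along y at x -60 mm, lying on the brick.
- seat_frame: Hinged frame of 24 mm round teal tube, 1.75 kg. Origin: mid hinge bolt, 130 mm up; axes as the fulcrum's when down. Free-end crossbar at y -240 mm (fulcrum y 90), x -80 to 80, underside 118 mm up when down. Tilts free end up, at most 0.16 rad. Stiff: lifting takes about 17 N at the crossbar, it sinks with about 3 N, which the bar's weight holds. The bar fully down lifts the crossbar 27 mm.
- shim: Loose cream-painted wooden shim, 0.1 kg: plate 80 x 40 x 10 mm with an upright square peg, 14 x 14 mm, top 55 mm above the underside, centred at x -33 mm, to hold it by. Origin: centre of the underside; x points to the nose (40 mm away). Goes in along the fulcrum's +x, nose first, to origin at about x -66, y 125 mm there, on the brick; with the frame fully raised the gap is 23 mm.
There are look-alikes about, which are no part of the job. Several things have the shape of the shim; the one meant has the colours described above.

How it is judged:
On the way:
1. The bar, lying over the fulcrum, has levered the seat frame up by more than 0.07 rad (17 mm at the crossbar) (angle between seat_frame's own z axis and vertical above 0.07 rad and contact force between pry_bar and seat_frame above 1 N and contact force between pry_bar and fulcrum above 1 N), for 0.2 s.
At the end, for the whole second after the job is handed in: Shim flat on the brick (0.12 rad), peg up, lengthwise across the near rail (0.35 rad), nose at least 9 mm past the rail's centre (fulcrum-frame origin x -91 to -35 mm), within 27 mm of the brick's middle along the rail (y 98 to 152 mm); frame still raised 0.038 rad or more; all at rest (x of shim in the frame of fulcrum between -0.091 and -0.035 m and y of shim in the frame of fulcrum between 0.098 and 0.152 m and z of shim in the frame of fulcrum between 0.113 and 0.124 m and angle between shim's own z axis and vertical below 0.12 rad and angle between the x axis of shim and the x axis of fulcrum, either way round below 0.35 rad and angle between seat_frame's own z axis and vertical above 0.038 rad and linear speed of each of shim, seat_frame below 0.02 m/s); the robot touches nothing.
It fails at once if The robot itself pushes on the seat frame with more than 6 N (contact force between any of the fingers, the arm and seat_frame above 6 N).
It also fails if it takes over 58 s, if anything falls off the work surface, if the arm or the gripper's body presses on something with over 40 N, if the wrist force passes 120 N, or if a joint passes its speed limit or range.

## Robot

A 7-joint arm with a two-finger parallel gripper is mounted at the origin on the work surface. World frame = base frame: x ahead of the robot, y to its left, z up, the work surface at z = 0. Lengths are in m, angles in rad, forces in N, time in s.
With the tool pointing down it reaches from about 0.4 to 0.85 m from the base axis. Payload 10.4 kg.
Tool frame: the origin (TCP) lies on the centre line of the jaws, within the pads' length; the fingertips stand 22 mm ahead of it and the grasp point (between the pads) lies 3 mm ahead of it; z points along the fingers, y is the direction in which the jaws open and shut (so a half turn about z gives the same grasp; the last joint's range is limited). The gripper opens to 85 mm and grips with 20 to 120 N. Pads are 22 mm wide; open, the fingers measure 114 mm over their backs; the gripper's body (76 mm by 85 mm) begins 54 mm behind the grasp point. The pads swing forward as they close: fully open they stand 13 mm farther back than shut.
Start: joints at [-1.302, 0.332, -0.065, 1.46, 0.022, 1.35, -0.088], TCP at [0.18, 0.599, 0.253] pointing down, gripper open.
Joint ranges: [-2.6, 2.6], [-0.5, 2.12], [-1.47, 1.34], [0.16, 2.42], [-1.27, 4.41], [0.06, 2.06], [-2.6, 2.6]. Speed limits (rad/s): [2.22, 2.22, 2.79, 2.79, 3.14, 3.14, 3.14].

## Interface

Orientations are given as a unit quaternion [x, y, z, w].
In Python, from workcell import manip gives the robot as it stands. The module is installed in compiled form; this text tells all that it offers.
- The arm moves only by the shell command python3 -m crank 'ROWS' [FORCE]. ROWS is JSON, a list of rows, each a list of 3 entries, a list of its own where there are three numbers: the opening, from -1 (shut) to 1 (fully open), then the shift along the tool's x, y, z normalised to -1 to 1, where 1 is 80 mm, then the turn, a rotation vector about the tool's x, y, z normalised to -1 to 1, where 1 is pi/4 rad. In form: [[jaw, [tx, ty, tz], [ax, ay, az]], ...]. A call has exactly 5 rows; each row shifts and turns the commanded pose from where the row before left it, along the tool's axes as they then stand; what a row does not reach is not made up. A row lasts 1/10 s, in which the tool goes at most 50 mm and 8.59 degrees, less where a joint would pass 70% of its speed; a pose out of reach is approached as far as the arm can. A call with a number of a shift or a turn outside -1 to 1 is refused whole. A call with a gripper value outside its range is refused whole. The fingers move at their own pace and stop on an object; FORCE is the grip in N (left out, the last holds). Time passes only in rows, so rows that do not move let the fingers close, or fill a call up. It gives the time, the measured TCP pose, the force and the opening at its end, in the units of the state.
- manip.get_obs(): the state, without advancing time (a new reading comes with each control period).
- manip.camera(name): name is "scene" or "top" or "wrist"; returns the picture (400x640x3 uint8, blue, green, red); there is no depth.
- manip.camera_info(name): a dict with "K" (3x3 intrinsics, pixels), "camera_from_world" (4x4, takes a point from world to camera coordinates); the wrist camera has in their place "mount" (4x4, takes a point from camera to tool coordinates, whose origin is the TCP and whose axes are the flange's). Camera axes: x right, y down, z forward; pixel columns grow to the right and rows downward; lengths in m; the calibration is good to about 2 mm. The wrist camera is an equidistant fisheye: a pixel r from the principal point sees the ray r / f radians off the axis. A picture is of the moment at which its call begins: read the wrist's pose just before it. camera_info takes no time and is no camera call.
- manip.hand_in(): hands the job in, once; it reports no verdict.
The state is a dict: "clock": time; "joint_pos": joint angles; "joint_velocities": joint speeds; "tau": joint torques, N m; "position": TCP position; "ee_rot": TCP orientation; "ft_force": force on the tool from outside, world axes, zero at the start; "torque": the same for the moment, N m; "grip_width": opening from 0.0 (shut) to 1.0 (fully open).
Only numpy, scipy, OpenCV 4.12 (cv2) and the standard library are available. Lean on these libraries where they do the work, as an engineer would, in place of code of your own. Each camera call takes 0.05 s, during which the arm holds its last target.

## Working session

There is one attempt and no reset: what is moved stays moved. The work goes in short steps, Python scripts to look and compute and a shell command to move; the robot and the scene stay as the last step left them, time stands still between calls to the robot, and variables do not carry over. Pictures are saved under pics/ and viewed, and the job is handed in when it is done.

```bash
mkdir -p pics; ls
python3 - <<'E'
from workcell import manip
import cv2,numpy as np
np.set_printoptions(precision=4,suppress=True)
for n in("scene","top","wrist"):
    o=manip.get_obs()
    cv2.imwrite(f"pics/{n}0.png",manip.camera(n)); print(n,manip.camera_info(n))
print(manip.get_obs())
E
```

```text
pics
scene {'K': array([[409.4944,   0.    , 319.368 ],
       [  0.    , 409.4944, 200.755 ],
       [  0.    ,   0.    ,   1.    ]]), 'camera_from_world': array([[-0.6014,  0.7989, -0.0087,  0.2916],
       [ 0.5582,  0.4124, -0.7199, -0.2112],
       [-0.5716, -0.4378, -0.694 ,  1.3872],
       [ 0.    ,  0.    ,  0.    ,  1.    ]])}
top {'K': array([[414.866 ,   0.    , 313.6754],
       [  0.    , 414.866 , 202.1927],
       [  0.    ,   0.    ,   1.    ]]), 'camera_from_world': array([[ 0.011 , -0.9997, -0.0219,  0.0462],
       [-0.9873, -0.0074, -0.159 ,  0.5229],
       [ 0.1588,  0.0233, -0.987 ,  1.2289],
       [ 0.    ,  0.    ,  0.    ,  1.    ]])}
wrist {'K': array([[309.7069,   0.    , 318.341 ],
       [  0.    , 309.7069, 200.016 ],
       [  0.    ,   0.    ,   1.    ]]), 'mount': array([[ 0.0014, -0.9533, -0.302 ,  0.0769],
       [ 1.    ,  0.0015, -0.    ,  0.0007],
       [ 0.0005, -0.302 ,  0.9533, -0.1198],
       [ 0.    ,  0.    ,  0.    ,  1.    ]])}
{'clock': 0.15, 'joint_pos': array([-1.3016,  0.3327, -0.0647,  1.4607,  0.0216,  1.35  , -0.0885]), 'joint_velocities': array([-0.0019, -0.0012, -0.0008, -0.0041,  0.0005, -0.0008,  0.0004]), 'tau': array([  0.0006, -62.5809,   0.049 , -39.1868,   0.0163,   0.0072,
        -0.    ]), 'position': array([0.1797, 0.5983, 0.2527]), 'ee_rot': array([ 0.1454,  0.9894, -0.0005, -0.0001]), 'ft_force': array([0.9985, 0.0137, 0.2508]), 'torque': array([0.0457, 0.0028, 0.0097]), 'grip_width': 1.0027703893156867}
```

View pics/scene0.png

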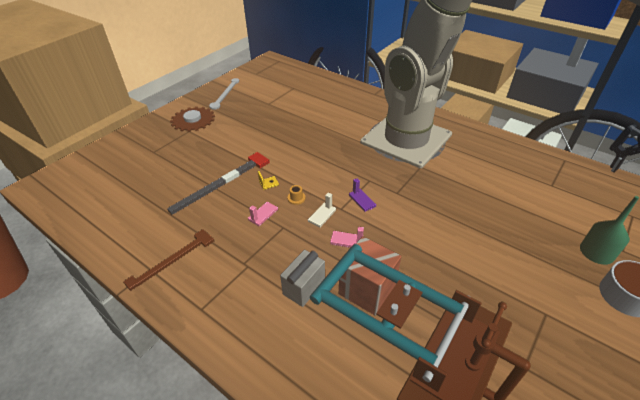

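View pics/top0.png

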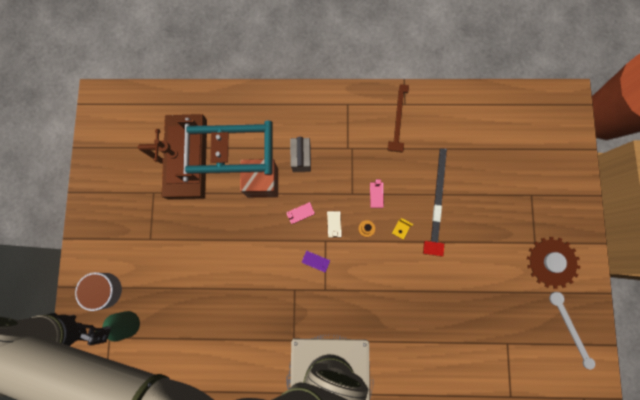

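View pics/wrist0.png

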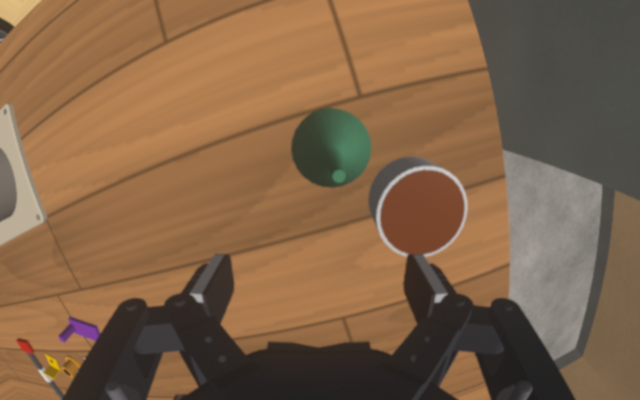

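The top view shows the frame's crossbar at (268,148), the fulcrum at (301,152) and the bar with its red head at (434,248), white band at (437,213) and tip at (442,150).

Shim candidates are cream (334,224), pink (300,213), pink (377,193), purple (316,261) and yellow (402,229). I choose the cream one. The brown bar at (398,120) is a look-alike for the pry bar, and the dark steel one with the red head and white band is the one described.

```bash
cat > h.py <<'E'
import numpy as np,cv2
from workcell import manip
from scipy.spatial.transform import Rotation as R
np.set_printoptions(precision=4,suppress=True)
def ray(cam,uv,obs=None):
    I=manip.camera_info(cam);K=np.array(I["K"]);u,v=uv
    x=(u-K[0,2])/K[0,0];y=(v-K[1,2])/K[1,1]
    if cam=="wrist":
        r=np.hypot(x,y);d=np.array([np.sin(r)*x/max(r,1e-9),np.sin(r)*y/max(r,1e-9),np.cos(r)])
        M=np.array(I["mount"]);Rt=R.from_quat(obs["ee_rot"]).as_matrix()
        return Rt@M[:3,3]+obs["position"],Rt@M[:3,:3]@d
    T=np.array(I["camera_from_world"]);d=np.array([x,y,1.])
    return -T[:3,:3].T@T[:3,3],T[:3,:3].T@d
def plane(cam,uv,z,obs=None):
    o,d=ray(cam,uv,obs);return o+d*(z-o[2])/d[2]
def two(r1,r2):
    (a,d),(b,e)=r1,r2;d=d/np.linalg.norm(d);e=e/np.linalg.norm(e)
    t=np.linalg.lstsq(np.stack([d,-e],1),b-a,rcond=None)[0]
    p,q=a+d*t[0],b+e*t[1];return (p+q)/2,np.linalg.norm(p-q)
def proj(cam,P,obs=None):
    I=manip.camera_info(cam);K=np.array(I["K"])
    if cam=="wrist":
        M=np.array(I["mount"]);Rt=R.from_quat(obs["ee_rot"]).as_matrix()
        c=M[:3,:3].T@(Rt.T@(np.array(P)-obs["position"])-M[:3,3])
        th=np.arctan2(np.hypot(c[0],c[1]),c[2]);s=np.hypot(c[0],c[1])
        return np.array([K[0,0]*th*c[0]/s+K[0,2],K[1,1]*th*c[1]/s+K[1,2]])
    T=np.array(I["camera_from_world"]);c=T[:3,:3]@P+T[:3,3];return (K@(c/c[2]))[:2]
E
python3 - <<'E'
from h import *
a=cv2.imread("pics/top0.png");s=cv2.imread("pics/scene0.png")
c=cv2.resize(a[100:270,230:460],None,fx=3.4,fy=3.4,interpolation=cv2.INTER_CUBIC);cv2.imwrite("pics/topc.png",c)
c=cv2.resize(s[140:310,160:390],None,fx=3.4,fy=3.4,interpolation=cv2.INTER_CUBIC);cv2.imwrite("pics/scenec.png",c)
for n,uv,z in [("head",(434,248),.014),("band",(437,213),.014),("tip",(442,150),.014),("fulc",(301,139),.09),("fulc2",(301,166),.09),("xb",(268,122),.142),("xb2",(268,172),.142),("shim",(334,224),.01)]:
    print(n,plane("top",uv,z))
E
```

```text
head [ 0.3878 -0.318   0.014 ]
band [ 0.4959 -0.331   0.014 ]
tip [ 0.698  -0.3541  0.014 ]
fulc [0.7081 0.0904 0.09  ]
fulc2 [0.6242 0.0891 0.09  ]
xb [0.7425 0.1847 0.142 ]
xb2 [0.5929 0.1804 0.142 ]
shim [ 0.4594 -0.0122  0.01  ]
```

View pics/topc.png

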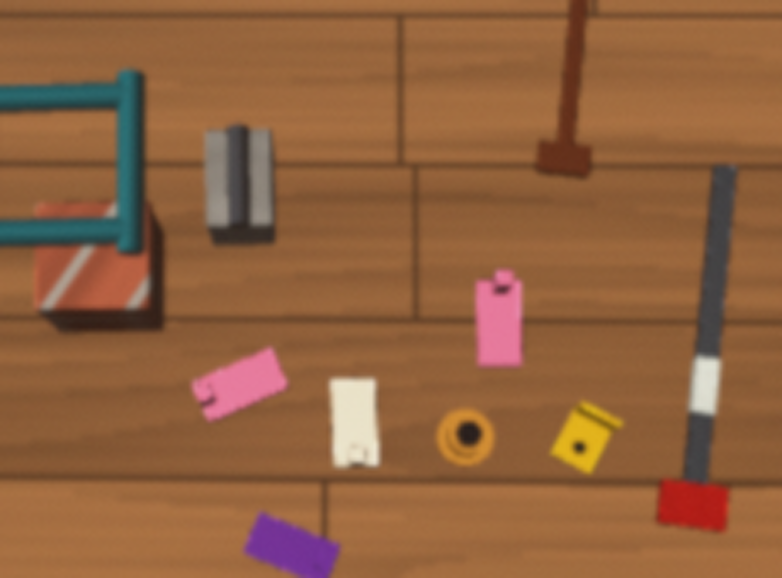

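View pics/scenec.png

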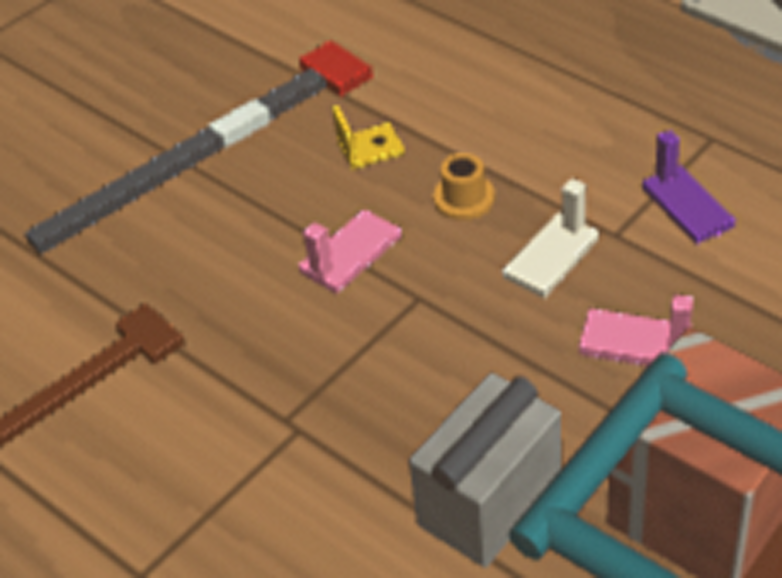

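The crops show the cream shim with its peg upright at the robot end (crop 357,453) and its nose away from the robot. The bar's white band is at crop (705,385), its tip is away from the robot, and the fulcrum rod runs from (238,127) to (237,226). Next I refine these with masks.

```bash
cat > m.py <<'E'
from h import *
def comp(mask,near):
    n,l,st,ce=cv2.connectedComponentsWithStats(mask.astype(np.uint8))
    i=min(range(1,n),key=lambda i:np.hypot(*(ce[i]-near))-(0 if st[i,4]<8 else 5))
    return l==i
def pts(m,cam,z):
    ys,xs=np.nonzero(m);return np.array([plane(cam,(x,y),z) for x,y in zip(xs,ys)])[:,:2]
def pca(P):
    c=P.mean(0);w,v=np.linalg.eigh(np.cov((P-c).T));d=v[:,1];e=(P-c)@d;f=(P-c)@v[:,0];return c,np.degrees(np.arctan2(d[1],d[0])),np.ptp(e),np.ptp(f)
E
python3 - <<'E'
from m import *
a=cv2.imread("pics/top0.png");h=cv2.cvtColor(a,cv2.COLOR_BGR2HSV).astype(int);H,S,V=h[...,0],h[...,1],h[...,2]
def rep(n,m,z):
    P=pts(m,"top",z);print(n,len(P),*pca(P))
for p in[(437,213),(334,224),(439,180),(268,148),(301,152),(434,248)]: print(p,h[p[1],p[0]])
def box(m,x0,x1,y0,y1):
    r=np.zeros_like(m);r[y0:y1,x0:x1]=m[y0:y1,x0:x1];return r
rep("band",box((S<60)&(V>140),425,450,195,230),.014)
rep("shim",box((S<90)&(V>170),322,345,205,245),.01)
rep("shaft+band",box((S<80),425,450,140,241),.014)
rep("head",box((S>180)&((H<8)|(H>172)),415,450,235,262),.014)
T=(H>80)&(H<105)&(S>100)
rep("xbar",box(T,264,276,115,182),.142)
rep("nearrail",box(T,200,258,160,180),.142)
rep("farrail",box(T,200,258,118,135),.142)
rep("rod",box((V<75),296,305,135,168),.09)
rep("block",box((S<60),285,315,130,168),.08)
E
```

```text
(437, 213) [ 30  15 222]
(334, 224) [ 24  36 233]
(439, 180) [165   8  68]
(268, 148) [ 92 146  98]
(301, 152) [ 4 30 59]
(434, 248) [  1 222 177]
band 126 [ 0.4969 -0.3303] 172.18875495421688 0.051156015932672334 0.02352604329287806
shim 349 [ 0.4612 -0.0118] -176.0626278831315 0.08153822920155829 0.04233347914097653
shaft+band 620 [ 0.5517 -0.3376] 172.58079130581547 0.29364375110741103 0.025678725670726744
head 273 [ 0.3877 -0.316 ] 84.03692330931405 0.06264919281802515 0.041583745454037174
xbar 299 [0.6704 0.1851] -179.0606328525459 0.15559594453038658 0.018468374011726633
nearrail 349 [0.6045 0.2959] 91.38295700802959 0.16471037168093305 0.02379055897923723
farrail 306 [0.7232 0.3013] 91.361487141733 0.16737342686078932 0.01858566728351021
rod 106 [0.6619 0.0905] 179.75864976866526 0.09025092196565347 0.023949744474953003
block 532 [0.6692 0.0937] -177.5230686608268 0.09365119859837094 0.056432772582569915
```

```bash
cat > plan.py <<'E'
from h import *
def down(yh,pitch=0):
    """tool z down, tool y heading yh deg"""
    a=np.radians(yh);y=np.array([np.cos(a),np.sin(a),0]);z=np.array([0,0,-1.]);x=np.cross(y,z)
    return R.from_matrix(np.stack([x,y,z],1))*R.from_euler('y',pitch,degrees=True)
def plan(p,q,wps,dec=2):
    """p,q start (q Rotation); wps: list of (pos,Rotation,nrows,jaw)"""
    p=np.array(p,float);k=0
    for P,Q,n,j in wps:
        P=np.array(P,float)
        for i in range(n):
            d=(P-p)/(n-i);rv=(q.inv()*Q).as_rotvec()
            if np.linalg.norm(rv)>3.0 and rv[2]<0: rv=rv-2*np.pi*rv/np.linalg.norm(rv)
            rv=rv/(n-i)
            t=np.round(q.inv().apply(d)/.08,dec);a=np.round(rv/(np.pi/4),dec)
            if np.linalg.norm(t)*.08>.0501 or np.linalg.norm(a)*45>8.6: print("!! too fast")
            if k%5==0: print("--")
            k+=1
            print("[%g,[%g,%g,%g],[%g,%g,%g]],"%(j,*t,*a))
            p=p+q.apply(t*.08);q=q*R.from_rotvec(a*np.pi/4)
    print("rows",k,"end",p,q.as_quat())
def now():
    o=manip.get_obs();return o["position"],R.from_quat(o["ee_rot"])
E
python3 - <<'E'
from plan import *
p,q=now()
plan(p,q,[((.48,.28,.25),down(73.2-75),10,1),((.50,-.33,.15),down(-97.6),15,1)])
E
```

```text
--
[1,[-0.47,-0.27,0],[-0,0,0.17]],
[1,[-0.51,-0.21,0],[-0,0,0.17]],
[1,[-0.53,-0.14,0],[-0,0,0.17]],
[1,[-0.54,-0.07,0.01],[-0,0,0.17]],
[1,[-0.55,0.01,0],[-0,0,0.16]],
--
[1,[-0.54,0.07,0.01],[-0,0,0.17]],
[1,[-0.53,0.15,0],[-0,0,0.16]],
[1,[-0.5,0.21,0.01],[-0,0,0.17]],
[1,[-0.47,0.28,0],[-0,0,0.16]],
[1,[-0.44,0.33,0.01],[-0,0,0.17]],
--
[1,[-0.51,0.03,0.08],[0,0,0.14]],
[1,[-0.5,0.09,0.08],[0,0,0.14]],
[1,[-0.49,0.14,0.08],[0,0,0.14]],
[1,[-0.47,0.2,0.08],[0,0,0.14]],
[1,[-0.44,0.25,0.08],[0,0,0.14]],
--
[1,[-0.41,0.29,0.09],[0,0,0.14]],
[1,[-0.38,0.34,0.08],[0,0,0.14]],
[1,[-0.34,0.38,0.09],[0,0,0.14]],
[1,[-0.3,0.41,0.08],[0,0,0.14]],
[1,[-0.25,0.44,0.09],[0,0,0.14]],
--
[1,[-0.2,0.47,0.08],[0,0,0.15]],
[1,[-0.15,0.49,0.09],[0,0,0.14]],
[1,[-0.09,0.5,0.08],[0,0,0.15]],
[1,[-0.03,0.51,0.09],[0,0,0.14]],
[1,[0.02,0.5,0.08],[0,0,0.15]],
rows 25 end [ 0.4997 -0.33    0.1504] [ 0.9977 -0.0673 -0.0001  0.0005]
```

```bash
python3 -m crank '[[1,[-0.47,-0.27,0],[0,0,0.17]],[1,[-0.51,-0.21,0],[0,0,0.17]],[1,[-0.53,-0.14,0],[0,0,0.17]],[1,[-0.54,-0.07,0.01],[0,0,0.17]],[1,[-0.55,0.01,0],[0,0,0.16]]]' 60
python3 -m crank '[[1,[-0.54,0.07,0.01],[0,0,0.17]],[1,[-0.53,0.15,0],[0,0,0.16]],[1,[-0.5,0.21,0.01],[0,0,0.17]],[1,[-0.47,0.28,0],[0,0,0.16]],[1,[-0.44,0.33,0.01],[0,0,0.17]]]'
```

```text
clock: 0.65
position: [0.3308, 0.4377, 0.2523]
ee_rot: [0.46, 0.888, -0.0, -0.0]
ft_force: [0.2, -0.0, 0.4]
grip_width: 0.999
clock: 1.15
position: [0.4808, 0.2786, 0.2501]
ee_rot: [0.72, 0.694, 0.0, -0.0]
ft_force: [1.0, 1.0, -0.3]
grip_width: 0.996
```

```bash
python3 -m crank '[[1,[-0.51,0.03,0.08],[0,0,0.14]],[1,[-0.5,0.09,0.08],[0,0,0.14]],[1,[-0.49,0.14,0.08],[0,0,0.14]],[1,[-0.47,0.2,0.08],[0,0,0.14]],[1,[-0.44,0.25,0.08],[0,0,0.14]]]'
python3 -m crank '[[1,[-0.41,0.29,0.09],[0,0,0.14]],[1,[-0.38,0.34,0.08],[0,0,0.14]],[1,[-0.34,0.38,0.09],[0,0,0.14]],[1,[-0.3,0.41,0.08],[0,0,0.14]],[1,[-0.25,0.44,0.09],[0,0,0.14]]]'
python3 -m crank '[[1,[-0.2,0.47,0.08],[0,0,0.15]],[1,[-0.15,0.49,0.09],[0,0,0.14]],[1,[-0.09,0.5,0.08],[0,0,0.15]],[1,[-0.03,0.51,0.09],[0,0,0.14]],[1,[0.02,0.5,0.08],[0,0,0.15]]]'
python3 - <<'E'
from h import *
o=manip.get_obs();cv2.imwrite("pics/w1.png",manip.camera("wrist"));print(o["position"],o["ee_rot"],o["joint_pos"])
import json;json.dump({k:list(map(float,o[k])) for k in("position","ee_rot")},open("w1.json","w"))
E
```

```text
clock: 1.65
position: [0.4865, 0.0748, 0.2178]
ee_rot: [0.881, 0.472, 0.0, -0.0]
ft_force: [1.0, -1.0, 0.9]
grip_width: 1.005
clock: 2.15
position: [0.4934, -0.1278, 0.1836]
ee_rot: [0.977, 0.215, 0.0, -0.0]
ft_force: [1.1, 0.1, 0.1]
grip_width: 1.002
clock: 2.65
position: [0.4997, -0.331, 0.1495]
ee_rot: [0.998, -0.069, -0.0, -0.0]
ft_force: [1.1, 0.3, -0.0]
grip_width: 1.002
[ 0.4997 -0.331   0.1495] [ 0.9976 -0.0692 -0.0001 -0.0001] [-0.1535  0.4622  0.8524  1.6949 -0.3755  1.1574 -0.9085]
```

View pics/w1.png

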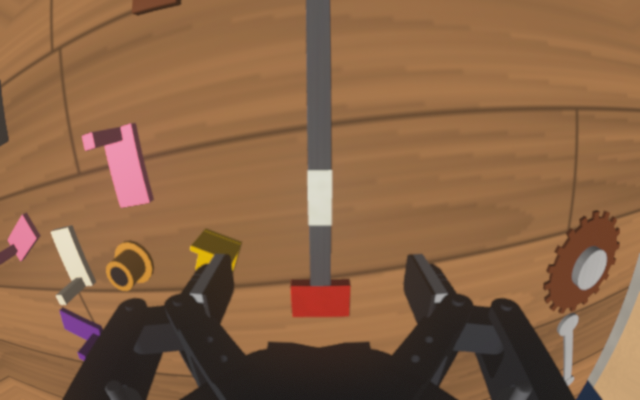

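The wrist view shows the white band at (320,197), nearly centred between the jaws, with the bar vertical in the image. The only things that could be caught are the yellow bracket at (217,248) and the red head.

Run:
```python
from m import *
import json
o=json.load(open("w1.json"));o={k:np.array(v) for k,v in o.items()}
a=cv2.imread("pics/w1.png");h=cv2.cvtColor(a,cv2.COLOR_BGR2HSV).astype(int);S,V=h[...,1],h[...,2]
def P(m,z):
    ys,xs=np.nonzero(m);return np.array([plane("wrist",(x,y),z,o) for x,y in zip(xs,ys)])[:,:2]
m=np.zeros(S.shape,bool);m[160:235,300:340]=((S<60)&(V>150))[160:235,300:340];print(pca(P(m,.014)))
m=np.zeros(S.shape,bool);m[60:285,300:340]=(S<60)[60:285,300:340];print(pca(P(m,.014)))
print("tool y heading",np.degrees(np.arctan2(*R.from_quat(o["ee_rot"]).as_matrix()[[1,0],1])))
for x in (305,334): print(plane("wrist",(217,248),.03,o)) if x==305 else 0
```

```text
(array([ 0.4989, -0.3312]), np.float64(173.0382117356219), np.float64(0.05015047905239857), np.float64(0.020838620561844295))Traceback (most recent call last):
  File "<stdin>", line 8, in <module>
  File "<stdin>", line 6, in P
  File "h.py", line 15, in plane
    o,d=ray(cam,uv,obs);return o+d*(z-o[2])/d[2]
        ~~~^^^^^^^^^^^^
  File "h.py", line 6, in ray
    I=manip.camera_info(cam);K=np.array(I["K"]);u,v=uv
ValueError: time passes only in moves, steps and waits
```

```bash
sed -i '4i import functools\n_ci=functools.lru_cache(None)(lambda c:manip.camera_info(c))' h.py; sed -i 's/I=manip.camera_info(cam)/I=_ci(cam)/' h.py
python3 - <<'E'
from m import *
import json
o=json.load(open("w1.json"));o={k:np.array(v) for k,v in o.items()}
a=cv2.imread("pics/w1.png");h=cv2.cvtColor(a,cv2.COLOR_BGR2HSV).astype(int);S,V=h[...,1],h[...,2]
def P(m,z):
    ys,xs=np.nonzero(m);return np.array([plane("wrist",(x,y),z,o) for x,y in zip(xs,ys)])[:,:2]
m=np.zeros(S.shape,bool);m[60:285,300:340]=(S<60)[60:285,300:340];print(pca(P(m,.014)))
print("tool y heading",np.degrees(np.arctan2(*R.from_quat(o["ee_rot"]).as_matrix()[[1,0],1])))
from plan import *
p,q=now()
plan(p,q,[((.4985,-.331,.026),down(-97.2),5,1)])
E
```

```text
(array([ 0.5211, -0.3341]), np.float64(172.69020774914782), np.float64(0.20425430451264753), np.float64(0.02081677151936307))
tool y heading -97.9387968357591
--
[1,[0,-0.02,0.31],[0,0,-0.01]],
[1,[0,-0.02,0.31],[0,0,-0.01]],
[1,[0,-0.02,0.3],[0,0,-0]],
[1,[0,-0.01,0.31],[0,0,-0.01]],
[1,[0.01,-0.02,0.3],[0,0,-0]],
rows 5 end [ 0.4988 -0.3308  0.0263] [ 0.9979 -0.0642 -0.0008  0.0019]
```

Run:
```python
from plan import *
p,q=now();print(p,q.as_quat());print(q.as_matrix())
p,q=now();print(p,q.as_quat());print(down(-97.9).as_matrix())
```

```text
[ 0.4973 -0.3374  0.1487] [ 0.9971 -0.076  -0.0008  0.0019]
[[ 0.9885 -0.1515 -0.0019]
 [-0.1515 -0.9884 -0.0037]
 [-0.0013  0.0039 -1.    ]]
[ 0.4973 -0.3374  0.1487] [ 0.9971 -0.076  -0.0008  0.0019]
[[ 0.9905 -0.1374  0.    ]
 [-0.1374 -0.9905 -0.    ]
 [ 0.      0.     -1.    ]]
```

```bash
python3 -m crank '[[1,[-0.01,0.01,0.3],[0,0,-0.01]],[1,[0,0,0.4],[0,0,0]],[1,[0,0,0.3],[0,0,0]],[1,[0,0,0],[0,0,0]],[1,[0,0,0],[0,0,0]]]'
python3 - <<'E'
from plan import *
p,q=now();print(p,q.as_quat(),manip.get_obs()["joint_velocities"])
E
```

```text
clock: 3.2
position: [0.4988, -0.3304, 0.0705]
ee_rot: [0.998, -0.063, -0.0, 0.0]
ft_force: [0.3, 0.1, 1.8]
grip_width: 1.0
[ 0.4988 -0.3304  0.0705] [ 0.998  -0.0634 -0.0003  0.    ] [-0.006  -0.0242  0.0145 -0.02    0.0006 -0.0007  0.0001]
```

```bash
python3 -m crank '[[1,[0,0,0.3],[0,0,0]],[1,[0,0,0.25],[0,0,0]],[1,[0,0,0],[0,0,0]],[-1,[0,0,0],[0,0,0]],[-1,[0,0,0],[0,0,0]]]' 100
python3 -m crank '[[-1,[0,0,0],[0,0,0]],[-1,[0,0,0],[0,0,0]],[-1,[0,0,0],[0,0,0]],[-1,[0,0,0],[0,0,0]],[-1,[0,0,0],[0,0,0]]]'
```

```text
clock: 3.7
position: [0.4998, -0.3309, 0.0279]
ee_rot: [0.998, -0.063, 0.001, 0.0]
ft_force: [-0.6, -1.0, -0.3]
grip_width: 0.685
clock: 4.2
position: [0.4992, -0.3307, 0.0272]
ee_rot: [0.998, -0.064, 0.001, 0.0]
ft_force: [-3.0, 1.4, 9.6]
grip_width: 0.199
```

```bash
python3 -m crank '[[-1,[0,0,-0.3],[0,0,0]],[-1,[0,0,-0.4],[0,0,0]],[-1,[0,0,-0.4],[0,0,0]],[-1,[0,0,-0.4],[0,0,0]],[-1,[0,0,0],[0,0,0]]]'
python3 - <<'E'
from plan import *
p,q=now();print(p,q.as_quat())
plan(p,q,[((.670,-.11,.15),down(1.3),14,-1)])
E
```

```text
clock: 4.7
position: [0.5001, -0.3314, 0.1495]
ee_rot: [0.998, -0.064, 0.002, 0.001]
ft_force: [0.0, -0.1, -7.0]
grip_width: 0.197
[ 0.5001 -0.3314  0.1495] [ 0.998  -0.0635  0.0025  0.0008]
--
[-1,[0.13,-0.22,-0],[0,-0,-0.16]],
[-1,[0.15,-0.2,-0],[0,-0,-0.16]],
[-1,[0.17,-0.18,-0],[0,-0,-0.16]],
[-1,[0.2,-0.15,-0],[0,-0,-0.16]],
[-1,[0.21,-0.13,-0],[0,-0,-0.16]],
--
[-1,[0.23,-0.1,-0],[0,-0,-0.15]],
[-1,[0.24,-0.07,-0],[0,-0,-0.16]],
[-1,[0.24,-0.04,-0],[0,-0,-0.15]],
[-1,[0.25,-0.01,-0],[0,0,-0.16]],
[-1,[0.25,0.02,-0],[0,0,-0.15]],
--
[-1,[0.24,0.04,-0],[0,0,-0.16]],
[-1,[0.24,0.08,-0],[0,0,-0.15]],
[-1,[0.23,0.1,-0],[0,0,-0.16]],
[-1,[0.21,0.13,-0],[0.01,0,-0.15]],
rows 14 end [ 0.6698 -0.1099  0.1499] [ 0.6993  0.7149 -0.0016 -0.0005]
```

Force in z is −7 N, which is the bar's weight, so the bar is held. Next I carry and turn it.

```bash
python3 -m crank '[[-1,[0.13,-0.22,0],[0,0,-0.16]],[-1,[0.15,-0.2,0],[0,0,-0.16]],[-1,[0.17,-0.18,0],[0,0,-0.16]],[-1,[0.2,-0.15,0],[0,0,-0.16]],[-1,[0.21,-0.13,0],[0,0,-0.16]]]'
python3 -m crank '[[-1,[0.23,-0.1,0],[0,0,-0.15]],[-1,[0.24,-0.07,0],[0,0,-0.16]],[-1,[0.24,-0.04,0],[0,0,-0.15]],[-1,[0.25,-0.01,0],[0,0,-0.16]],[-1,[0.25,0.02,0],[0,0,-0.15]]]'
python3 -m crank '[[-1,[0.24,0.04,0],[0,0,-0.16]],[-1,[0.24,0.08,0],[0,0,-0.15]],[-1,[0.23,0.1,0],[0,0,-0.16]],[-1,[0.21,0.13,0],[0,0,-0.15]],[-1,[0,0,0],[0,0,0]]]'
python3 -m crank '[[-1,[0,0,0],[0,0,0]],[-1,[0,0,0],[0,0,0]],[-1,[0,0,0],[0,0,0]],[-1,[0,0,0],[0,0,0]],[-1,[0,0,0],[0,0,0]]]'
python3 - <<'E'
from h import *
o=manip.get_obs();cv2.imwrite("pics/w2.png",manip.camera("wrist"));print(o["position"],o["ee_rot"],o["joint_pos"])
import json;json.dump({k:list(map(float,o[k])) for k in("position","ee_rot")},open("w2.json","w"))
s=manip.camera("scene");cv2.imwrite("pics/s2.png",cv2.resize(s[120:370,100:500],None,fx=2,fy=2,interpolation=cv2.INTER_CUBIC));cv2.imwrite("pics/s2full.png",s)
t=manip.camera("top");cv2.imwrite("pics/t2.png",t)
E
```

```text
clock: 5.2
position: [0.5589, -0.2493, 0.1436]
ee_rot: [0.968, 0.251, -0.001, -0.001]
ft_force: [-0.5, 0.2, -6.5]
grip_width: 0.196
clock: 5.7
position: [0.6201, -0.1711, 0.1434]
ee_rot: [0.85, 0.528, -0.001, -0.001]
ft_force: [-0.3, -0.3, -7.6]
grip_width: 0.193
clock: 6.2
position: [0.6689, -0.1041, 0.1429]
ee_rot: [0.696, 0.718, 0.0, -0.002]
ft_force: [0.8, 0.5, -6.7]
grip_width: 0.195
clock: 6.7
position: [0.6684, -0.1089, 0.1461]
ee_rot: [0.699, 0.715, 0.0, -0.0]
ft_force: [0.5, -0.1, -6.6]
grip_width: 0.194
[ 0.6684 -0.1089  0.1461] [ 0.6994  0.7147  0.     -0.    ] [-0.2003  0.5397  0.4148  1.4558 -0.2248  1.1931  0.2666]
```

View pics/w2.png

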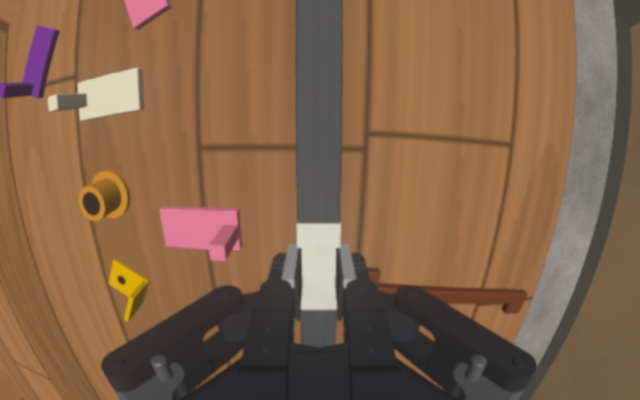

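View pics/s2.png

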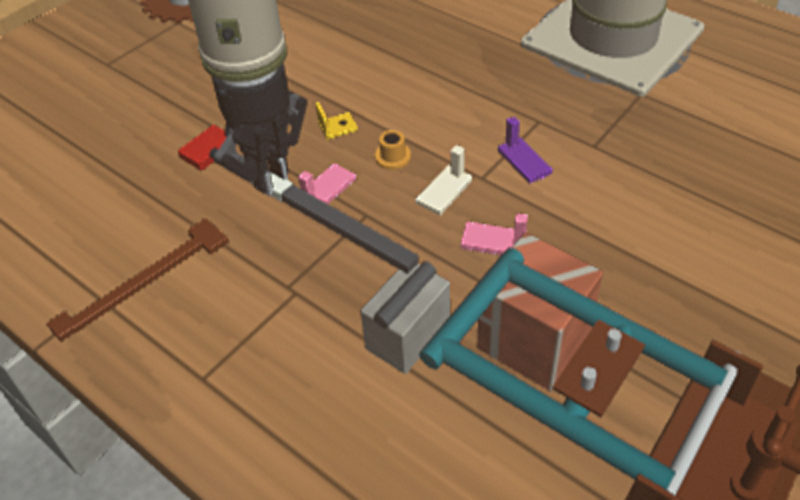

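View pics/t2.png

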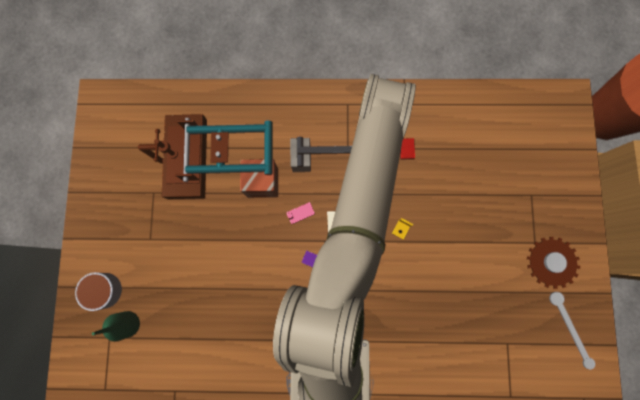

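The bar is gripped on the white band with its tip over the rod (top view about (300,150), scene crop (415,262)), and nothing was knocked. Next I pin the fulcrum down from two views.

Run:
```python
from h import *
a=cv2.imread("pics/top0.png");s=cv2.imread("pics/scene0.png");t=cv2.imread("pics/t2.png")
f=lambda im,x0,x1,y0,y1,k:cv2.resize(im[y0:y1,x0:x1],None,fx=k,fy=k,interpolation=cv2.INTER_CUBIC)
A=f(a,260,340,110,180,5);B=f(t,260,340,110,180,5)
cv2.imwrite("pics/c3.png",np.hstack([A,B]))
cv2.imwrite("pics/c4.png",f(s,270,370,230,310,7))
for n,P in [("rod",(0.668,.093,.09)),("bartip",(.664,.101,.126))]:
    print(n,proj("top",P),proj("scene",P))
```

```text
rod [299.9333 151.8161] [302.755  262.1438]
bartip [296.5042 149.6936] [306.2241 252.363 ]
```

View pics/c3.png

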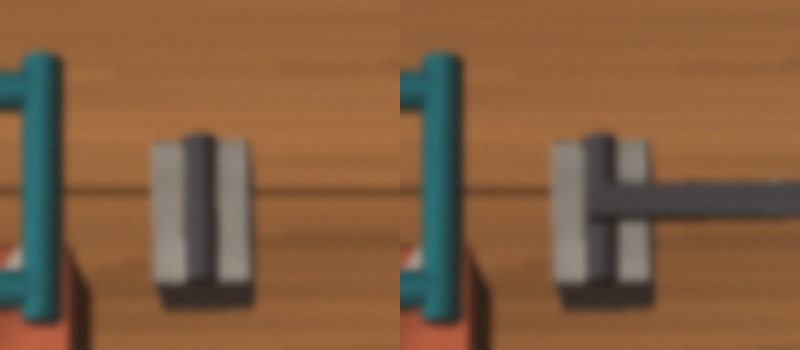

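View pics/c4.png

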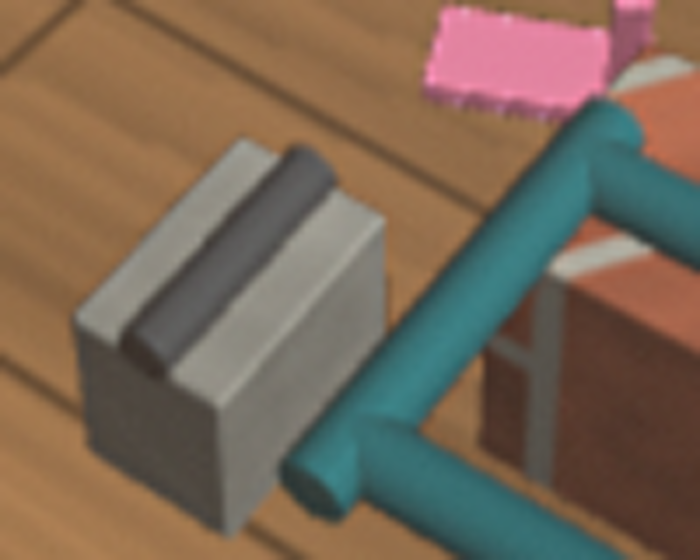

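```bash
python3 -m crank '[[-1,[0,0.02,0.15],[0,0,0]],[-1,[0,0,0.12],[0,0,0]],[-1,[0.2,0,0],[0,0,0]],[-1,[0.2,0,0],[0,0,0]],[-1,[0,0,0],[0,0,0]]]'
python3 -m crank '[[-1,[0.3,0,0],[0,0,0]],[-1,[0.3,0,0],[0,0,0]],[-1,[0.3,0,0],[0,0,0]],[-1,[0,0,0],[0,0,0]],[-1,[0,0,0],[0,0,0]]]'
python3 - <<'E'
from h import *
o=manip.get_obs();print(o["position"],o["ee_rot"],o["ft_force"])
s=manip.camera("scene");cv2.imwrite("pics/s3f.png",s);cv2.imwrite("pics/s3.png",cv2.resize(s[200:320,220:420],None,fx=4,fy=4,interpolation=cv2.INTER_CUBIC))
t=manip.camera("top");cv2.imwrite("pics/t3.png",t)
E
```

```text
clock: 7.35
position: [0.6699, -0.0712, 0.1242]
ee_rot: [0.697, 0.717, 0.001, -0.001]
ft_force: [-0.1, 1.7, -7.2]
grip_width: 0.195
clock: 7.85
position: [0.6679, -0.0028, 0.1247]
ee_rot: [0.698, 0.716, 0.0, -0.0]
ft_force: [0.5, -1.1, -7.3]
grip_width: 0.196
[ 0.6679 -0.0028  0.1247] [ 0.6982  0.7159  0.0003 -0.    ] [ 0.5086 -1.1095 -7.2857]
```

View pics/s3.png

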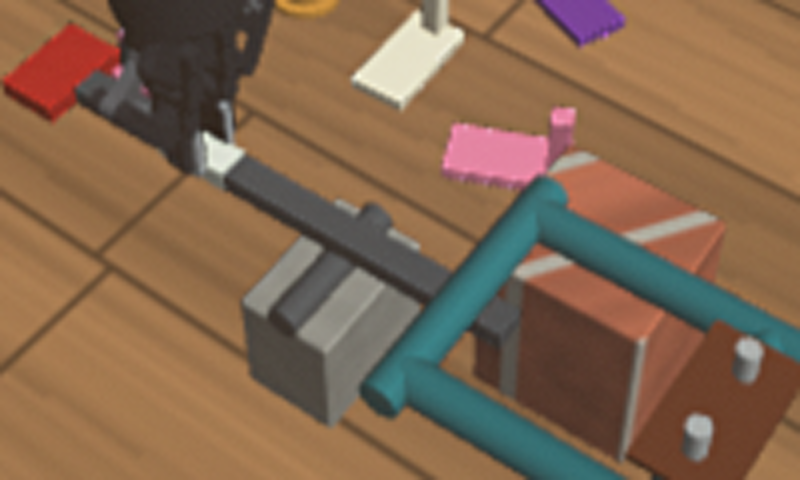

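The bar lies over the rod and below the crossbar, with its tip past it at crop (500,325). Now I work out the lowering and tilting rows about the rod.

```bash
cat > arc.py <<'E'
from plan import *
F=np.array([.668,.093]);yaw=np.radians(1.2)
def fw(x,y,z): return np.array([F[0]+x*np.cos(yaw)-y*np.sin(yaw),F[1]+x*np.sin(yaw)+y*np.cos(yaw),z])
def pose(th,s,lift=0,h=.027):
    t=np.radians(th);n=np.array([-np.sin(t),np.cos(t)]);u=np.array([np.cos(t),np.sin(t)])
    T=np.array([0,.08+lift])+.01*n-s*u+h*n
    return fw(0,T[0],T[1]),down(1.2,th)
E
python3 - <<'E'
from arc import *
p,q=now();print(p,pose(0,.08)[0],pose(24,.08)[0])
W=[(*pose(0,.08,.002),4,-1)]+[(*pose(2*i,.08,.002-.0002*i),1,-1) for i in range(1,14)]
plan(p,q,W)
E
```

```text
[ 0.6678 -0.0051  0.1247] [0.6697 0.013  0.117 ] [0.6698 0.0049 0.0813]
--
[-1,[0.06,0.01,0.02],[0,0,0]],
[-1,[0.06,0.01,0.02],[0,0,0]],
[-1,[0.05,0,0.02],[0,0,0]],
[-1,[0.06,0.01,0.01],[0,0,0]],
[-1,[-0.02,-0,0.04],[0,0.05,0]],
--
[-1,[-0.01,-0,0.04],[0,0.04,0]],
[-1,[-0.02,-0,0.03],[0,0.04,0]],
[-1,[-0.02,-0,0.04],[0,0.05,0]],
[-1,[-0.01,-0,0.04],[0,0.04,0]],
[-1,[-0.02,-0,0.04],[0,0.05,0]],
--
[-1,[-0.01,-0,0.03],[0,0.04,0]],
[-1,[-0.02,-0,0.04],[0,0.05,0]],
[-1,[-0.02,-0,0.04],[0,0.04,0]],
[-1,[-0.01,-0,0.04],[-0,0.05,0]],
[-1,[-0.02,-0,0.03],[-0,0.04,0]],
--
[-1,[-0.02,-0,0.04],[-0,0.04,0]],
[-1,[-0.01,-0,0.04],[-0,0.05,0]],
rows 17 end [0.67   0.0051 0.0777] [ 0.6812  0.6964  0.1579 -0.1611]
```

```bash
python3 -m crank '[[-1,[0.06,0.01,0.02],[0,0,0]],[-1,[0.06,0.01,0.02],[0,0,0]],[-1,[0.05,0,0.02],[0,0,0]],[-1,[0.06,0.01,0.01],[0,0,0]],[-1,[-0.02,0,0.04],[0,0.05,0]]]' 120
python3 -m crank '[[-1,[-0.01,0,0.04],[0,0.04,0]],[-1,[-0.02,0,0.03],[0,0.04,0]],[-1,[-0.02,0,0.04],[0,0.05,0]],[-1,[-0.01,0,0.04],[0,0.04,0]],[-1,[-0.02,0,0.04],[0,0.05,0]]]'
python3 -m crank '[[-1,[-0.01,0,0.03],[0,0.04,0]],[-1,[-0.02,0,0.04],[0,0.05,0]],[-1,[-0.02,0,0.04],[0,0.04,0]],[-1,[0,0,0],[0,0,0]],[-1,[0,0,0],[0,0,0]]]'
python3 - <<'E'
from arc import *
p,q=now();print(p,q.as_quat(),manip.get_obs()["ft_force"],manip.get_obs()["torque"])
s=manip.camera("scene");cv2.imwrite("pics/s4f.png",s);cv2.imwrite("pics/s4.png",cv2.resize(s[180:330,210:430],None,fx=3.6,fy=3.6,interpolation=cv2.INTER_CUBIC))
E
```

```text
clock: 8.45
position: [0.6701, 0.0159, 0.1157]
ee_rot: [0.698, 0.716, 0.014, -0.015]
ft_force: [-1.1, 1.0, -7.5]
grip_width: 0.186
clock: 8.95
position: [0.6705, 0.0069, 0.102]
ee_rot: [0.695, 0.711, 0.075, -0.076]
ft_force: [-8.4, 0.4, 13.8]
grip_width: 0.182
clock: 9.45
position: [0.671, 0.0061, 0.093]
ee_rot: [0.69, 0.706, 0.111, -0.112]
ft_force: [-5.6, 1.2, 10.9]
grip_width: 0.185
[0.671  0.0061 0.093 ] [ 0.69    0.7064  0.1112 -0.1117] [-5.6025  1.2023 10.9236] [0.1989 1.053  0.7299]
```

View pics/s4.png

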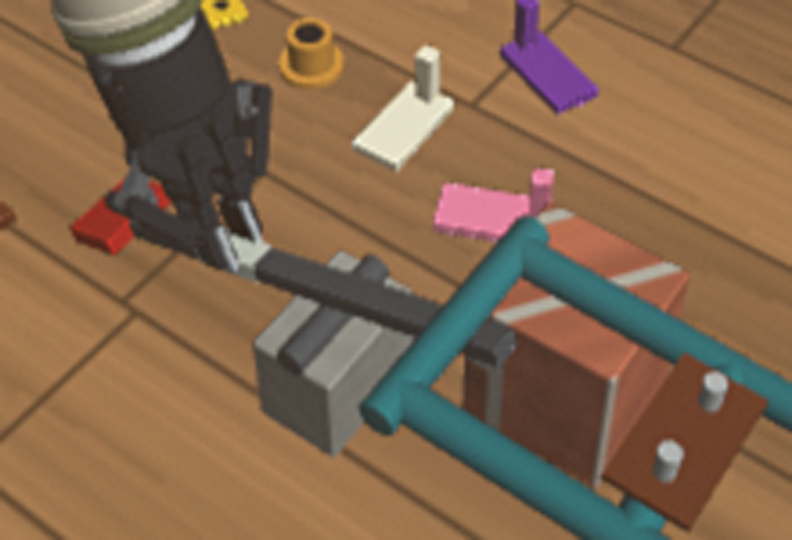

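```bash
python3 -m crank '[[-1,[-0.01,0,0.04],[0,0.05,0]],[-1,[-0.02,0,0.03],[0,0.04,0]],[-1,[-0.02,0,0.04],[0,0.04,0]],[-1,[-0.01,0,0.05],[0,0.04,0]],[-1,[0,0,0],[0,0,0]]]'
python3 -m crank '[[-1,[0,0,0.02],[0,0,0]],[-1,[0,0,0],[0,0,0]],[-1,[0,0,0],[0,0,0]],[-1,[0,0,0],[0,0,0]],[-1,[0,0,0],[0,0,0]]]'
python3 - <<'E'
from arc import *
p,q=now();o=manip.get_obs();print(p,q.as_quat(),pose(24,.08)[0],o["ft_force"],o["torque"])
s=manip.camera("scene");cv2.imwrite("pics/s5f.png",s);cv2.imwrite("pics/s5.png",cv2.resize(s[180:330,210:430],None,fx=3.6,fy=3.6,interpolation=cv2.INTER_CUBIC))
t=manip.camera("top");cv2.imwrite("pics/t5.png",t)
E
```

```text
clock: 10.0
position: [0.672, 0.0065, 0.0818]
ee_rot: [0.68, 0.698, 0.159, -0.159]
ft_force: [-7.4, 1.3, 24.8]
grip_width: 0.187
clock: 10.5
position: [0.6721, 0.0066, 0.0816]
ee_rot: [0.68, 0.698, 0.158, -0.158]
ft_force: [-13.0, -3.3, 31.7]
grip_width: 0.189
[0.6721 0.0066 0.0816] [ 0.6804  0.6979  0.1585 -0.1576] [0.6698 0.0049 0.0813] [-12.9805  -3.3188  31.6768] [1.6738 2.3789 1.8671]
```

View pics/s5.png

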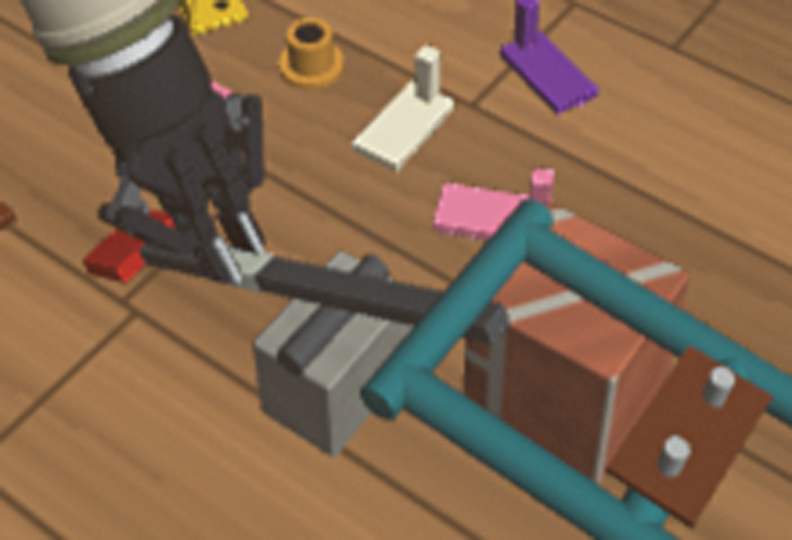

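```bash
python3 -m crank '[[-1,[0,-0.02,-0.02],[0,0,0]],[-1,[0,0,0],[0,0,0]],[-1,[0,0,0],[0,0,0]],[0.3,[0,0,0],[0,0,0]],[0.3,[0,0,0],[0,0,0]]]'
python3 -m crank '[[0.3,[0,0,0],[0,0,0]],[0.3,[0,0,0],[0,0,0]],[0.3,[0,0,-0.15],[0,0,0]],[0.3,[0,0,-0.4],[0,0,0]],[0.3,[0,0,-0.5],[0,0,0]]]'
python3 - <<'E'
from arc import *
p,q=now();o=manip.get_obs();print(p,q.as_quat(),o["ft_force"],o["torque"])
s=manip.camera("scene");cv2.imwrite("pics/s6f.png",s);cv2.imwrite("pics/s6.png",cv2.resize(s[180:330,210:430],None,fx=3.6,fy=3.6,interpolation=cv2.INTER_CUBIC))
t=manip.camera("top");cv2.imwrite("pics/t6.png",t)
E
```

```text
clock: 11.1
position: [0.6692, 0.0054, 0.0779]
ee_rot: [0.682, 0.697, 0.156, -0.158]
ft_force: [-0.6, 0.1, -0.6]
grip_width: 0.519
clock: 11.6
position: [0.6683, -0.0303, 0.1526]
ee_rot: [0.682, 0.697, 0.154, -0.16]
ft_force: [0.2, 0.0, 1.4]
grip_width: 0.645
[ 0.6683 -0.0303  0.1526] [ 0.6815  0.6972  0.1544 -0.1599] [0.1727 0.0157 1.4048] [-0.4563 -0.0077  0.0172]
```

View pics/s6.png

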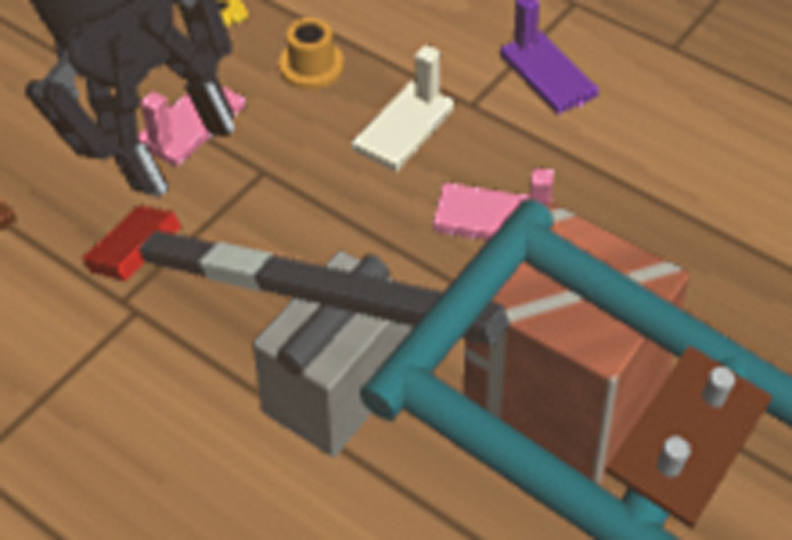

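View pics/t6.png

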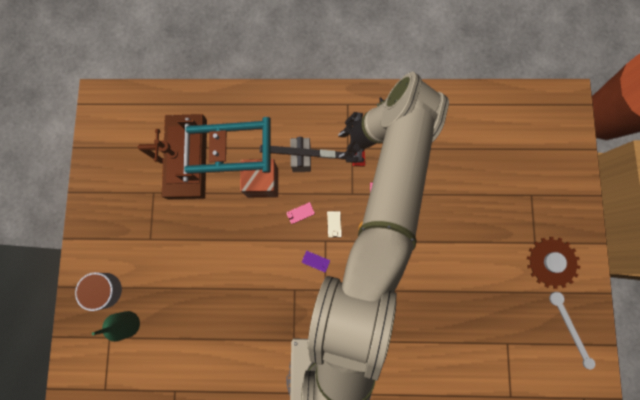

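The bar stays with its head on the plank and the frame up. The crossbar end moved about 9 px up in the scene view, roughly 27 mm as expected. On to the shim.

Run:
```python
from arc import *
p,q=now()
plan(p,q,[((.43,-.0145,.18),down(-86.1),13,1)])
```

```text
--
[1,[0.03,-0.23,-0.01],[-0.03,-0.04,0.15]],
[1,[0,-0.23,-0.02],[-0.03,-0.03,0.15]],
[1,[-0.02,-0.23,-0.02],[-0.03,-0.04,0.15]],
[1,[-0.05,-0.23,-0.03],[-0.03,-0.03,0.15]],
[1,[-0.08,-0.22,-0.03],[-0.03,-0.03,0.15]],
--
[1,[-0.11,-0.21,-0.03],[-0.03,-0.03,0.14]],
[1,[-0.13,-0.19,-0.03],[-0.03,-0.04,0.15]],
[1,[-0.15,-0.18,-0.03],[-0.04,-0.03,0.14]],
[1,[-0.17,-0.16,-0.04],[-0.03,-0.04,0.15]],
[1,[-0.19,-0.13,-0.03],[-0.04,-0.03,0.14]],
--
[1,[-0.2,-0.11,-0.03],[-0.03,-0.04,0.15]],
[1,[-0.21,-0.09,-0.03],[-0.04,-0.03,0.14]],
[1,[-0.23,-0.06,-0.03],[-0.03,-0.04,0.15]],
rows 13 end [ 0.4299 -0.0149  0.1801] [ 0.9995  0.0331 -0.0021 -0.001 ]
```

```bash
python3 -m crank '[[1,[0.03,-0.23,-0.01],[-0.03,-0.04,0.15]],[1,[0,-0.23,-0.02],[-0.03,-0.03,0.15]],[1,[-0.02,-0.23,-0.02],[-0.03,-0.04,0.15]],[1,[-0.05,-0.23,-0.03],[-0.03,-0.03,0.15]],[1,[-0.08,-0.22,-0.03],[-0.03,-0.03,0.15]]]' 40
python3 -m crank '[[1,[-0.11,-0.21,-0.03],[-0.03,-0.03,0.14]],[1,[-0.13,-0.19,-0.03],[-0.03,-0.04,0.15]],[1,[-0.15,-0.18,-0.03],[-0.04,-0.03,0.14]],[1,[-0.17,-0.16,-0.04],[-0.03,-0.04,0.15]],[1,[-0.19,-0.13,-0.03],[-0.04,-0.03,0.14]]]'
python3 -m crank '[[1,[-0.2,-0.11,-0.03],[-0.03,-0.04,0.15]],[1,[-0.21,-0.09,-0.03],[-0.04,-0.03,0.14]],[1,[-0.23,-0.06,-0.03],[-0.03,-0.04,0.15]],[1,[0,0,0],[0,0,0]],[1,[0,0,0],[0,0,0]]]'
python3 - <<'E'
from h import *
o=manip.get_obs();cv2.imwrite("pics/w7.png",manip.camera("wrist"));print(o["position"],o["ee_rot"],o["joint_pos"])
import json;json.dump({k:list(map(float,o[k])) for k in("position","ee_rot")},open("w7.json","w"))
t=manip.camera("top");cv2.imwrite("pics/t7.png",t)
E
```

```text
clock: 12.2
position: [0.5758, -0.0233, 0.1627]
ee_rot: [0.872, 0.466, 0.098, -0.11]
ft_force: [-0.4, -0.3, 0.3]
grip_width: 1.004
clock: 12.7
position: [0.4825, -0.0161, 0.171]
ee_rot: [0.977, 0.203, 0.036, -0.044]
ft_force: [0.7, 0.3, -0.8]
grip_width: 1.0
clock: 13.2
position: [0.4281, -0.0116, 0.1765]
ee_rot: [0.999, 0.037, -0.005, -0.003]
ft_force: [0.3, -0.0, 0.0]
grip_width: 1.002
[ 0.4281 -0.0116  0.1765] [ 0.9993  0.0366 -0.0053 -0.0032] [-0.4604 -0.0543  0.3787  2.0599  0.0145  1.1426 -1.5861]
```

View pics/w7.png

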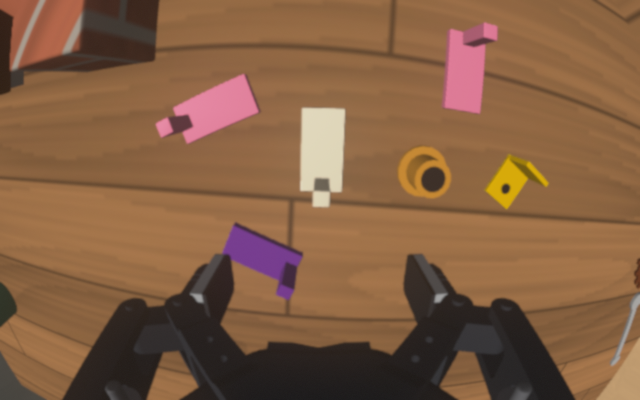

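Close view: the cream shim has its plate spanning (302,108)–(344,190) and its peg top at (321,199). The purple one lies near the left finger with its peg at (286,290), so I measure both.

Run:
```python
from m import *
import json
o=json.load(open("w7.json"));o={k:np.array(v) for k,v in o.items()}
a=cv2.imread("pics/w7.png");h=cv2.cvtColor(a,cv2.COLOR_BGR2HSV).astype(int);S,V=h[...,1],h[...,2]
m=np.zeros(S.shape,bool);m[100:183,290:355]=((S<90)&(V>170))[100:183,290:355]
ys,xs=np.nonzero(m)
for z in(.01,):
  P=np.array([plane("wrist",(x,y),z,o)[:2] for x,y in zip(xs,ys)]);print(pca(P),P.min(0),P.max(0))
for n,uv,z in[("peg top",(321,199),.055),("nose L",(302,108),.01),("nose R",(344.5,109),.01),("back L",(300.5,190),.01),("back R",(342,191),.01),("purple corners",(235,225),.01),("",(302,252),.01),("purp peg",(286,296),.055),("",(226,250),.01)]:
  print(n,plane("wrist",uv,z,o))
from plan import *
p,q=now();print(p,q.as_quat(),np.degrees(np.arctan2(*q.as_matrix()[[1,0],1])))
```

```text
(array([ 0.4679, -0.0102]), np.float64(-178.2553332351508), np.float64(0.07181032478157223), np.float64(0.040896158638287695)) [ 0.4301 -0.0315] [0.503  0.0109]
peg top [ 0.4292 -0.0126  0.055 ]
nose L [0.5001 0.0101 0.01  ]
nose R [ 0.5022 -0.0285  0.01  ]
back L [0.4222 0.0066 0.01  ]
back R [ 0.4242 -0.0333  0.01  ]
purple corners [0.3799 0.072  0.01  ]
 [0.3554 0.0014 0.01  ]
purp peg [0.3302 0.013  0.055 ]
 [0.3496 0.0831 0.01  ]
[ 0.4282 -0.0119  0.1762] [ 0.9993  0.036  -0.0057 -0.0029] -85.88129099888718
```

Run:
```python
from plan import *
p,q=now()
plan(p,q,[((.429,-.0128,.049),down(-86.9),5,1)],2)
```

```text
--
[1,[0.01,0,0.32],[-0,0,0]],
[1,[0,0.01,0.32],[-0,0,0.01]],
[1,[0.01,0,0.32],[-0,0,0]],
[1,[0,0.01,0.31],[-0,0.01,0.01]],
[1,[0.01,0,0.32],[-0.01,0,0]],
rows 5 end [ 0.4294 -0.0126  0.049 ] [ 0.9996  0.0281 -0.0017  0.0009]
```

```bash
python3 -m crank '[[1,[0.01,0,0.4],[-0.01,0,0.02]],[1,[0,0.01,0.4],[0,0.01,0]],[1,[0,0,0.4],[0,0,0]],[1,[0,0,0],[0,0,0]],[1,[0,0,0],[0,0,0]]]' 40
python3 - <<'E'
from plan import *
o=manip.get_obs();p,q=now();print(p,q.as_quat())
w=manip.camera("wrist");cv2.imwrite("pics/w8.png",w)
plan(p,q,[((.429,-.0128,.049),down(-86.9),2,1)],2)
E
```

```text
clock: 13.8
position: [0.4277, -0.0127, 0.0805]
ee_rot: [1.0, 0.027, -0.003, 0.001]
ft_force: [0.5, -0.4, 0.2]
grip_width: 1.001
[ 0.4277 -0.0127  0.0805] [ 0.9996  0.0273 -0.0026  0.0015]
--
[1,[0.01,0,0.2],[0,0,0]],
[1,[0.01,0,0.19],[0,0.01,0]],
rows 2 end [ 0.4292 -0.0127  0.0492] [0.9996 0.0274 0.0013 0.0014]
```

View pics/w8.png

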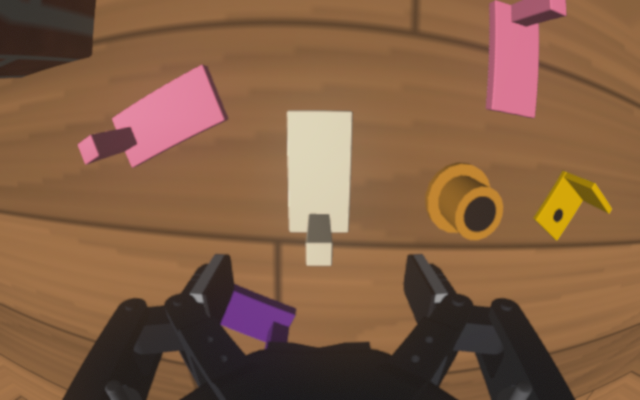

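The peg, at (319,253), is centred between the fingers, so I descend and grip.

```bash
python3 -m crank '[[1,[0.01,0,0.2],[0,0,0]],[1,[0.01,0,0.19],[0,0.01,0]],[1,[0,0,0],[0,0,0]],[-1,[0,0,0],[0,0,0]],[-1,[0,0,0],[0,0,0]]]' 50
python3 -m crank '[[-1,[0,0,0],[0,0,0]],[-1,[0,0,0],[0,0,0]],[-1,[0,0,0],[0,0,0]],[-1,[0,0,0],[0,0,0]],[-1,[0,0,-0.05],[0,0,0]]]'
python3 -m crank '[[-1,[0,0,-0.5],[0,0,0]],[-1,[0,0,-0.5],[0,0,0]],[-1,[0,0,-0.5],[0,0,0]],[-1,[0,0,-0.4],[0,0,0]],[-1,[0,0,0],[0,0,0]]]'
python3 - <<'E'
from plan import *
import json
o=manip.get_obs();p,q=now();print(p,q.as_quat())
json.dump({k:list(map(float,o[k])) for k in("position","ee_rot")},open("w9.json","w"))
w=manip.camera("wrist");cv2.imwrite("pics/w9.png",w)
s=manip.camera("scene");cv2.imwrite("pics/s9f.png",s);cv2.imwrite("pics/s9.png",cv2.resize(s[130:330,210:430],None,fx=3,fy=3,interpolation=cv2.INTER_CUBIC))
E
```

```text
clock: 14.35
position: [0.4299, -0.0121, 0.0502]
ee_rot: [1.0, 0.027, 0.003, 0.001]
ft_force: [-0.0, -0.7, 0.2]
grip_width: 0.689
clock: 14.85
position: [0.4285, -0.0123, 0.0526]
ee_rot: [1.0, 0.027, 0.001, 0.001]
ft_force: [0.0, 0.3, -0.6]
grip_width: 0.148
clock: 15.35
position: [0.4303, -0.0118, 0.209]
ee_rot: [1.0, 0.027, 0.005, 0.0]
ft_force: [0.1, -0.6, -1.6]
grip_width: 0.158
[ 0.4303 -0.0118  0.209 ] [0.9996 0.0272 0.0051 0.0003]
```

View pics/w9.png

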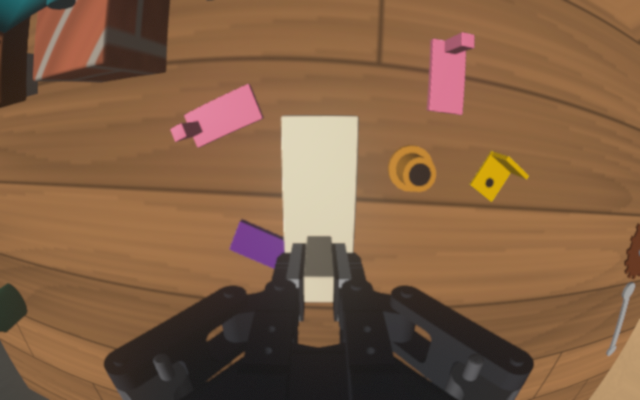

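View pics/s9.png

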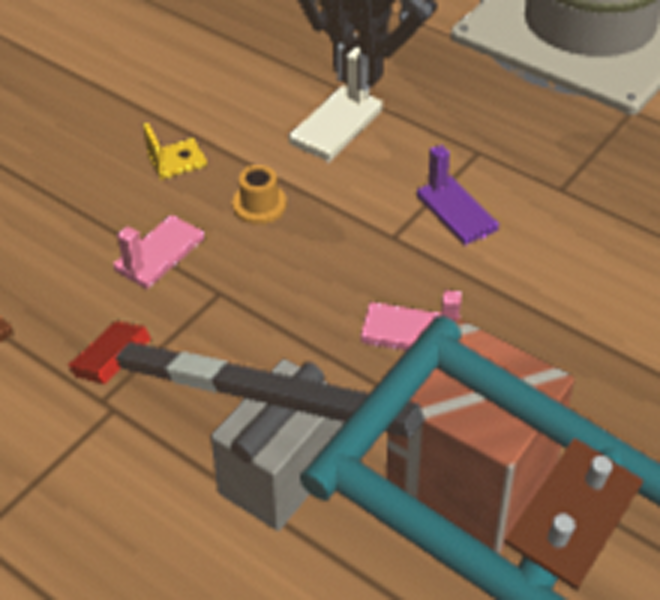

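The shim is held level by the peg, and in the scene crop the bar still keeps the frame up. I check the brick's place, then carry the shim to a stand-off beside it.

Run:
```python
from arc import *
for uv in[(240.5,191),(274,191)]: 
    P=plane("top",uv,.118);print("brick near corner",P,"exp",fw(-.125,.175,.118),fw(-.125,.075,.118))
p,q=now()
plan(p,q,[(fw(-.197,.125,.188),down(-88.8),8,-1)])
```

```text
brick near corner [0.5416 0.2622 0.118 ] exp [0.5394 0.2653 0.118 ] [0.5415 0.1654 0.118 ]
brick near corner [0.5423 0.1647 0.118 ] exp [0.5394 0.2653 0.118 ] [0.5415 0.1654 0.118 ]
--
[-1,[0.08,-0.35,0.03],[0,-0,0.01]],
[-1,[0.08,-0.35,0.03],[0,-0,0]],
[-1,[0.08,-0.35,0.02],[0,-0,0.01]],
[-1,[0.08,-0.35,0.03],[0,-0,0]],
[-1,[0.08,-0.35,0.02],[0,-0,0.01]],
--
[-1,[0.07,-0.35,0.03],[0,-0,0]],
[-1,[0.07,-0.35,0.02],[0,-0,0.01]],
[-1,[0.07,-0.35,0.03],[0,-0.01,0]],
rows 8 end [0.4685 0.2138 0.1879] [ 0.9999  0.0116 -0.0018  0.0009]
```

```bash
python3 -m crank '[[-1,[0.08,-0.35,0.03],[0,0,0.01]],[-1,[0.08,-0.35,0.03],[0,0,0]],[-1,[0.08,-0.35,0.02],[0,0,0.01]],[-1,[0.08,-0.35,0.03],[0,0,0]],[-1,[0.08,-0.35,0.02],[0,0,0.01]]]'
python3 -m crank '[[-1,[0.07,-0.35,0.03],[0,0,0]],[-1,[0.07,-0.35,0.02],[0,0,0.01]],[-1,[0.07,-0.35,0.03],[0,-0.01,0]],[-1,[0,0,0],[0,0,0]],[-1,[0,0,0],[0,0,0]]]'
python3 -m crank '[[-1,[0,0,0],[0,0,0]],[-1,[0,0,0],[0,0,0]],[-1,[0,0,0],[0,0,0]],[-1,[0,0,0],[0,0,0]],[-1,[0,0,0],[0,0,0]]]'
python3 - <<'E'
from plan import *
import json
o=manip.get_obs();p,q=now();print(p,q.as_quat())
json.dump({k:list(map(float,o[k])) for k in("position","ee_rot")},open("w10.json","w"))
w=manip.camera("wrist");cv2.imwrite("pics/w10.png",w)
s=manip.camera("scene");cv2.imwrite("pics/s10f.png",s);cv2.imwrite("pics/s10.png",cv2.resize(s[140:320,270:470],None,fx=3.3,fy=3.3,interpolation=cv2.INTER_CUBIC))
print(manip.get_obs()["joint_pos"])
E
```

```text
clock: 15.95
position: [0.4532, 0.1301, 0.1922]
ee_rot: [1.0, 0.015, 0.0, 0.002]
ft_force: [0.3, -0.7, -1.6]
grip_width: 0.151
clock: 16.45
position: [0.4676, 0.2134, 0.1857]
ee_rot: [1.0, 0.012, -0.004, 0.002]
ft_force: [1.1, -1.0, -1.6]
grip_width: 0.149
clock: 16.95
position: [0.4685, 0.2136, 0.1878]
ee_rot: [1.0, 0.011, -0.002, 0.001]
ft_force: [-0.5, 1.2, -1.4]
grip_width: 0.155
[0.4685 0.2136 0.1878] [ 0.9999  0.0114 -0.002   0.001 ]
[-0.6841  0.1391  0.182   1.8416 -0.0274  1.1681 -2.0405]
```

View pics/w10.png

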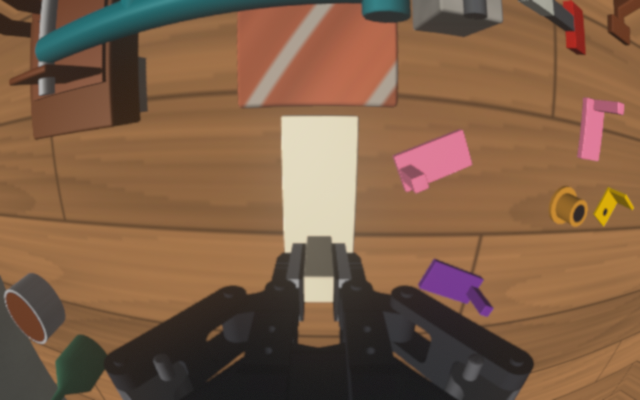

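View pics/s10.png

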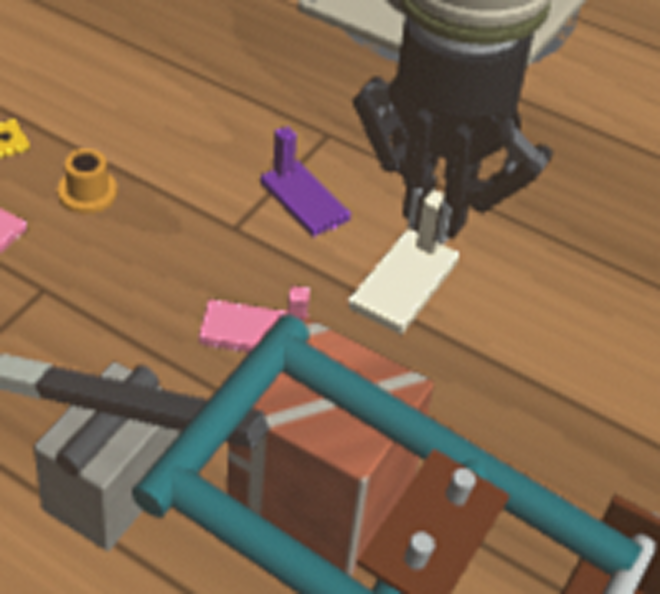

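The shim (nose edge at row 116, columns 281–357) points squarely at the brick (columns 238–397). I check its pitch, then plan.

Run:
```python
from arc import *
import json
o=json.load(open("w10.json"));o={k:np.array(v) for k,v in o.items()}
Rt=R.from_quat(o["ee_rot"])
for dz in(.035,.0395,.044):
  print(dz,[proj("wrist",o["position"]+Rt.apply([.073,sy,dz]),o) for sy in(-.02,.02)])
p,q=now()
plan(p,q,[(fw(-.197,.125,.172),down(-88.8),2,-1),(fw(-.152,.125,.172),down(-88.8),3,-1),(fw(-.107,.125,.172),down(-88.8),5,-1)])
```

```text
0.035 [array([278.9319, 115.2868]), array([359.4838, 115.4376])]
0.0395 [array([280.0265, 114.9773]), array([358.336 , 115.1229])]
0.044 [array([281.062 , 114.6852]), array([357.25  , 114.8259])]
--
[-1,[0,-0,0.1],[0,0,0]],
[-1,[0,-0,0.1],[0,0.01,0]],
[-1,[0.19,-0,-0],[0,-0,0]],
[-1,[0.19,-0,-0],[0,-0,0]],
[-1,[0.18,-0,-0],[0,-0,0]],
--
[-1,[0.11,0,0],[0,-0,0]],
[-1,[0.11,0,0],[0,-0,0]],
[-1,[0.12,0,0],[0,-0,0]],
[-1,[0.11,0,0],[0,-0,0]],
[-1,[0.12,0,0],[0,-0,0]],
rows 10 end [0.5588 0.2158 0.1721] [0.9999 0.0116 0.0018 0.001 ]
```

```bash
python3 -m crank '[[-1,[0,0,0.08],[0,0,0]],[-1,[0,0,0.09],[0,0,0]],[-1,[0.19,0,0],[0,0,0]],[-1,[0.19,0,0],[0,0,0]],[-1,[0.15,0,0],[0,0,0]]]'
python3 -m crank '[[-1,[0,0,0],[0,0,0]],[-1,[0,0,0],[0,0,0]],[-1,[0,0,0],[0,0,0]],[-1,[0,0,0],[0,0,0]],[-1,[0,0,0],[0,0,0]]]'
python3 - <<'E'
from plan import *
o=manip.get_obs();p,q=now();print(p,q.as_quat())
w=manip.camera("wrist");cv2.imwrite("pics/w11.png",w)
s=manip.camera("scene");cv2.imwrite("pics/s11f.png",s);cv2.imwrite("pics/s11.png",cv2.resize(s[180:320,300:470],None,fx=4.2,fy=4.2,interpolation=cv2.INTER_CUBIC))
E
```

```text
clock: 17.55
position: [0.5113, 0.2146, 0.1732]
ee_rot: [1.0, 0.012, -0.002, 0.001]
ft_force: [-0.7, -0.3, -0.8]
grip_width: 0.155
clock: 18.05
position: [0.5105, 0.2149, 0.174]
ee_rot: [1.0, 0.012, -0.002, 0.001]
ft_force: [-0.2, -0.9, -1.0]
grip_width: 0.157
[0.5105 0.2149 0.174 ] [ 0.9999  0.0118 -0.0021  0.001 ]
```

View pics/w11.png

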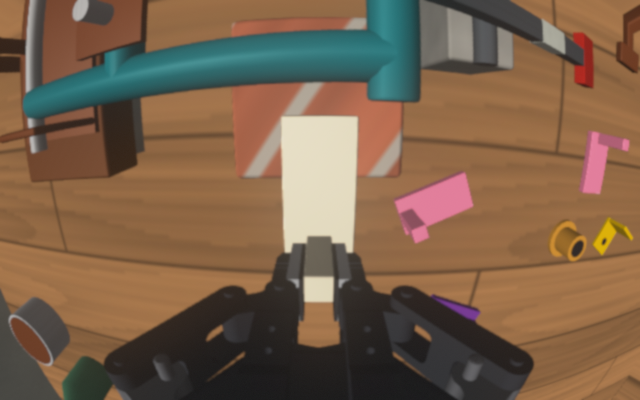

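View pics/s11.png

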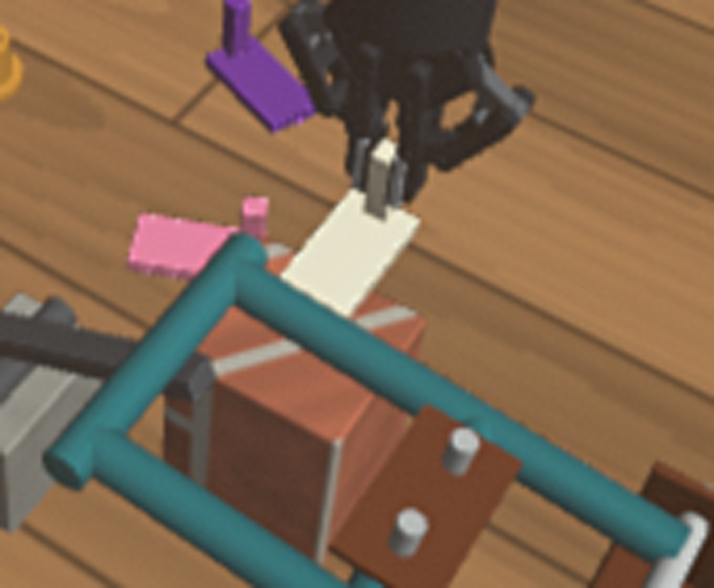

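The shim nose is just short of the near rail, above the brick and clear of it. Now I slide it in.

```bash
python3 -m crank '[[-1,[0.1,0,0],[0,0,0]],[-1,[0.1,0,0],[0,0,0]],[-1,[0.1,0,0],[0,0,0]],[-1,[0,0,0],[0,0,0]],[-1,[0,0,0],[0,0,0]]]'
python3 -m crank '[[-1,[0.1,0,0],[0,0,0]],[-1,[0.1,0,0],[0,0,0]],[-1,[0.1,0,0],[0,0,0]],[-1,[0,0,0],[0,0,0]],[-1,[0,0,0],[0,0,0]]]'
python3 - <<'E'
from plan import *
o=manip.get_obs();p,q=now();print(p,q.as_quat(),o["ft_force"])
w=manip.camera("wrist");cv2.imwrite("pics/w12.png",w)
s=manip.camera("scene");cv2.imwrite("pics/s12f.png",s);cv2.imwrite("pics/s12.png",cv2.resize(s[180:320,300:470],None,fx=4.2,fy=4.2,interpolation=cv2.INTER_CUBIC))
E
```

```text
clock: 18.65
position: [0.5349, 0.2151, 0.1735]
ee_rot: [1.0, 0.011, -0.002, 0.001]
ft_force: [-0.2, -0.2, -1.5]
grip_width: 0.156
clock: 19.15
position: [0.5589, 0.2158, 0.1735]
ee_rot: [1.0, 0.011, -0.002, 0.001]
ft_force: [-0.3, -0.4, -1.5]
grip_width: 0.157
[0.5589 0.2158 0.1735] [ 0.9999  0.0115 -0.0024  0.0012] [-0.319  -0.3868 -1.5034]
```

View pics/s12.png

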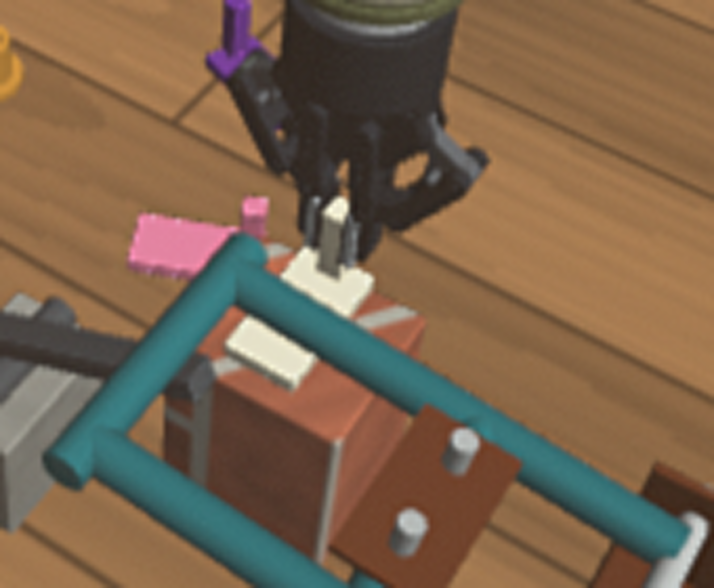

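View pics/w12.png

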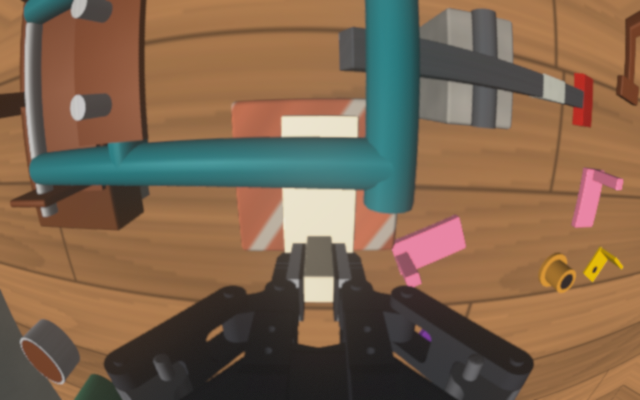

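Shim's nose is well through under the rail (scene crop (270,350)). I lower it onto the brick in small steps, watching the force.

```bash
python3 -m crank '[[-1,[0,0,0.03],[0,0,0]],[-1,[0,0,0.02],[0,0,0]],[-1,[0,0,0],[0,0,0]],[-1,[0,0,0],[0,0,0]],[-1,[0,0,0],[0,0,0]]]'
python3 -m crank '[[-1,[0,0,0.02],[0,0,0]],[-1,[0,0,0],[0,0,0]],[-1,[0,0,0],[0,0,0]],[-1,[0,0,0],[0,0,0]],[-1,[0,0,0],[0,0,0]]]'
```

```text
clock: 19.75
position: [0.5588, 0.2159, 0.1698]
ee_rot: [1.0, 0.012, -0.002, 0.001]
ft_force: [-0.0, 0.4, -1.4]
grip_width: 0.149
clock: 20.25
position: [0.5587, 0.2159, 0.1681]
ee_rot: [1.0, 0.012, -0.002, 0.001]
ft_force: [-0.2, 1.1, -0.9]
grip_width: 0.15
```

```bash
python3 -m crank '[[-1,[0,0,0.01],[0,0,0]],[-1,[0,0,0.01],[0,0,0]],[-1,[0,0,0],[0,0,0]],[-1,[0,0,0],[0,0,0]],[-1,[0,0,0],[0,0,0]]]'
```

```text
clock: 20.75
position: [0.5589, 0.2159, 0.1673]
ee_rot: [1.0, 0.012, -0.002, 0.001]
ft_force: [-3.8, -0.5, 5.9]
grip_width: 0.154
```

Contact at 6 N. I release modestly, because the crossbar end is near the −y finger, and retreat straight up.

```bash
python3 -m crank '[[-0.2,[0,0,0],[0,0,0]],[-0.2,[0,0,0],[0,0,0]],[-0.2,[0,0,0],[0,0,0]],[-0.2,[0,0,0],[0,0,0]],[-0.2,[0,0,-0.05],[0,0,0]]]'
python3 -m crank '[[-0.2,[0,0,-0.1],[0,0,0]],[-0.2,[0,0,-0.3],[0,0,0]],[-0.2,[0,0,-0.5],[0,0,0]],[-0.2,[-0.3,0,-0.5],[0,0,0]],[-0.2,[-0.5,0,-0.3],[0,0,0]]]'
python3 -m crank '[[-0.2,[-0.5,0,0],[0,0,0]],[-0.2,[0,0,0],[0,0,0]],[-0.2,[0,0,0],[0,0,0]],[-0.2,[0,0,0],[0,0,0]],[-0.2,[0,0,0],[0,0,0]]]'
python3 - <<'E'
from plan import *
import json
o=manip.get_obs();p,q=now();print(p,q.as_quat(),o["ft_force"])
json.dump({k:list(map(float,o[k])) for k in("position","ee_rot")},open("w13.json","w"))
w=manip.camera("wrist");cv2.imwrite("pics/w13.png",w)
s=manip.camera("scene");cv2.imwrite("pics/s13f.png",s);cv2.imwrite("pics/s13.png",cv2.resize(s[180:320,240:440],None,fx=4,fy=4,interpolation=cv2.INTER_CUBIC))
E
```

```text
clock: 21.25
position: [0.5585, 0.2157, 0.17]
ee_rot: [1.0, 0.012, -0.003, 0.001]
ft_force: [-0.1, 0.2, -0.1]
grip_width: 0.403
clock: 21.75
position: [0.4964, 0.2144, 0.3102]
ee_rot: [1.0, 0.011, -0.0, 0.001]
ft_force: [-0.7, 0.9, 0.3]
grip_width: 0.399
clock: 22.25
position: [0.4562, 0.2135, 0.3067]
ee_rot: [1.0, 0.011, -0.002, 0.001]
ft_force: [0.3, -0.5, 0.0]
grip_width: 0.397
[0.4562 0.2135 0.3067] [ 0.9999  0.0111 -0.0023  0.0014] [ 0.3117 -0.4574  0.0388]
```

View pics/s13.png

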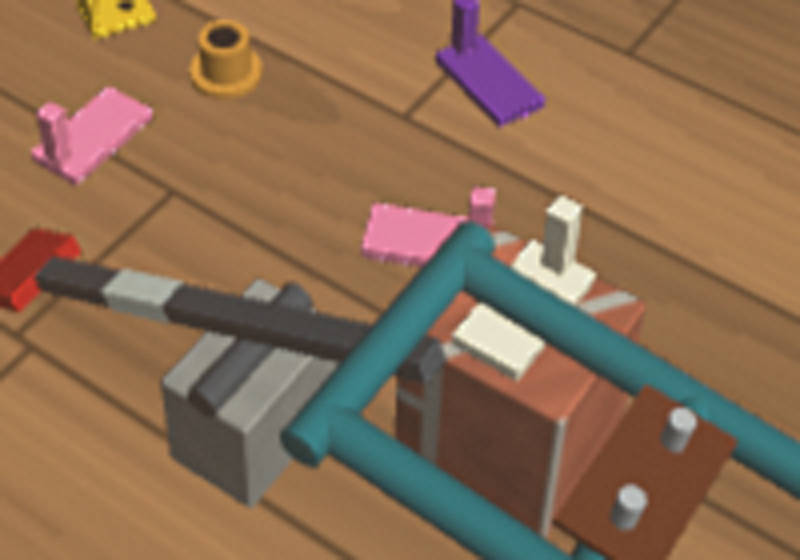

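View pics/w13.png

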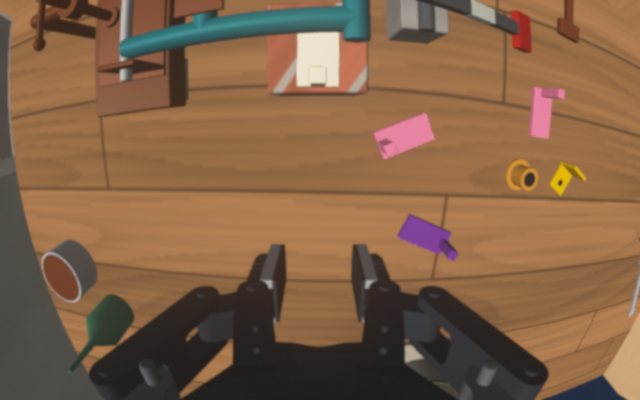

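The shim is flat on the brick with its peg up and its nose through, the bar's head is down and the frame is up. A last numeric check before handing in.

Run:
```python
from arc import *
import json
o=json.load(open("w13.json"));o={k:np.array(v) for k,v in o.items()}
def ff(P): 
    d=P[:2]-F;return np.round([d[0]*np.cos(yaw)+d[1]*np.sin(yaw),-d[0]*np.sin(yaw)+d[1]*np.cos(yaw),P[2]],4)
print("peg",ff(plane("wrist",(318,71),.173,o)),"back L,R",ff(plane("wrist",(297,87),.128,o)),ff(plane("wrist",(339,87),.128,o)))
S=lambda u,v:(240+u/4,180+v/4)
print("nose corners (scene)",ff(plane("scene",S(452,337),.128)),ff(plane("scene",S(519,367),.128)))
print("peg two views",*two(ray("wrist",(318,71),o),ray("scene",S(566,206))))
# crossbar near end, top surface: down vs raised
for n,uv in(("down",(357.1,245.7)),("now",S(474,230))):
    # plane x_f=-80 approx: solve z
    oo,d=ray("scene",uv);yv=np.array([np.cos(yaw),np.sin(yaw)]);t=(-.078-(oo[:2]-F)@yv)/(d[:2]@yv);print(n,ff(oo+t*d))
```

```text
peg [-0.1041  0.1254  0.173 ] back L,R [-0.1148  0.1451  0.128 ] [-0.1147  0.1055  0.128 ]
nose corners (scene) [-0.0337  0.1073  0.128 ] [-0.0374  0.1453  0.128 ]
peg two views [0.5601 0.2177 0.1777] 0.0032291394510857844
down [-0.078   0.0893  0.132 ]
now [-0.078   0.091   0.1599]
```

Run:
```python
from workcell import manip
print(manip.hand_in())
print(manip.get_obs()["clock"])
```

```text
the job is handed in; nothing more can be done
None
the job is handed in; nothing more can be done
```

I handed the job in at about 22 s of the 58 s. The frame is levered up on the pry bar, and the cream shim sits flat on the brick under the near rail. The hand-in reports no verdict, so the results below are my own measurements.

**Lever:** I gripped the pry bar on its white band, laid it over the fulcrum rod with its tip under the crossbar, and tilted it about 25° until the red end pressed on the plank. Then I let go. From the scene view the crossbar rose from 132 to 160 mm, about 28 mm or 0.11 rad. The bar stayed put after release.

**Shim:** I slid it nose first under the near rail, set it down at about 6 N of contact, let go and backed clear. Its position in the fulcrum frame came out at:

| | Measured | Required |
|---|---|---|
| Origin x | about −75 mm | −91 to −35 mm |
| Origin y | about 125 mm | 98 to 152 mm |
| Nose x | about −35 mm | beyond −51 mm |

The shim is square to the rail with its peg upright.

**Checks that disagreed or were not made:**
- Two-view checks disagreed by about 3–5 mm: the peg top measured 178 mm high against an expected 173 mm, and the two rays missed each other by 3 mm.
- While pressing the bar fully down, the wrist showed about 13 N of sideways force and 32 N vertical, well inside the limits.
- No contact between the robot and the frame was seen.
- I did not measure the bar-to-frame and bar-to-fulcrum contact forces directly.

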